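# Close up the row of tins in the kitchen rail

### The job

Push the row of four touching tins along the counter rail, all together as one row, until it is snug against the wooden end stop, then swing the rail's retaining bar with a fingertip until it is fully closed across the channel behind the last tin. Only push: never lift or tip a tin, never let the row come apart, and leave everything else on the counter where it stands.

Things in the scene. Friction and masses are not known exactly. Their poses are not given: they have to be found in the camera images.
- rail: Fixed straight aluminium channel on the counter. Origin on the counter under its middle; y along the channel towards the end stop, x across it (away from the robot), z up. Floor y -170 to +170 mm, its top 6 mm above the counter; side lips 4 mm thick, 54 mm apart inside, tops 18 mm above the counter; the -y end is open. Pushing the whole row takes up to about 12 N
- stop_face (a point): centre of the wooden end stop's face that the row must meet, at rail x 0, y +170 mm, 25 mm above the counter; the stop is 50 mm tall, 70 mm wide. With the row fully home the tin centres lie at rail y = 145, 95, 45 and -5 mm and the last face at y = -30 mm. At the start the front of the row is 60 to 110 mm short of the stop
- tin_a: loose square white enamel storage tin with a wooden lid (46 mm square), 50 x 50 mm in plan, 56 mm tall, 110 to 225 g; origin at the centre of its underside, z up, sides parallel to its x and y. One of the four that start touching one another in a row in the rail (their order differs from start to start)
- tin_b: loose square white enamel storage tin with a wooden lid (46 mm square), 50 x 50 mm in plan, 62 mm tall, 110 to 225 g; origin at the centre of its underside, z up, sides parallel to its x and y. One of the four that start touching one another in a row in the rail (their order differs from start to start)
- tin_c: loose square white enamel storage tin with a wooden lid (46 mm square), 50 x 50 mm in plan, 68 mm tall, 110 to 225 g; origin at the centre of its underside, z up, sides parallel to its x and y. One of the four that start touching one another in a row in the rail (their order differs from start to start)
- tin_d: loose square white enamel storage tin with a wooden lid (46 mm square), 50 x 50 mm in plan, 74 mm tall, 110 to 225 g; origin at the centre of its underside, z up, sides parallel to its x and y. One of the four that start touching one another in a row in the rail (their order differs from start to start)
- bar (a joint): angle of the flat steel retaining bar, which swings level about an upright pivot. 0 = closed: square across the channel, pointing along the rail's +x, at its limit; pi/2 = parallel to the channel, pointing along the rail's -y (away from the stop); limit 2.1. Starts at 1.5 to 2.0, outside the channel; closes by swinging anticlockwise seen from above. Stiff hinge (0.05 N m), stays where left
- bar_pivot (a point): point on the bar's pivot axis, on the robot's side of the rail, 34 mm above the counter, at x = -45, y = -37 mm in the rail's frame. When the bar is closed, its face towards the stop is at rail y = -33 mm, so it can only close once the row is home
- bar_end (a point): centre of the free end of the retaining bar, 85 mm from the pivot axis, 34 mm above the counter; moves with the bar. The bar is 8 mm thick and stands from 19 to 49 mm above the counter, just over the side lips
- spare_tin: bystander: a square white tin with a wooden lid like those in the row, 50 x 50 x 68 mm, standing on the counter on the far side of the rail, outside it; origin at the centre of its underside
- jar: bystander: small glass jar with a black cap, 42 mm across, 75 mm tall, on the robot's side of the rail near its stop half; origin at the centre of its underside
- bowl: bystander: blue bowl, 150 mm across, 60 mm tall; origin at the centre of its underside
- mug: bystander: white mug, 80 mm across, 90 mm tall, handle along its +y; origin at the centre of its underside
- spatula: bystander: spatula with a wooden handle, 260 mm long, lying flat on the counter; origin near the middle of its underside
Not all that is in view belongs to the job. Leave any green or orange look-alike of the tin_a alone.

How it is judged (in metres and radians):
On the way, in this order (a step that is already met when the one before it is completed fails the run):
1. the row is pushed along the rail to the end stop (to within 15 mm) (y of tin_a in the frame of rail between -0.02 and 0.15 m and x of tin_a in the frame of rail between -0.008 and 0.008 m and y of tin_b in the frame of rail between -0.02 and 0.15 m and x of tin_b in the frame of rail between -0.008 and 0.008 m and y of tin_c in the frame of rail between -0.02 and 0.15 m and x of tin_c in the frame of rail between -0.008 and 0.008 m and y of tin_d in the frame of rail between -0.02 and 0.15 m and x of tin_d in the frame of rail between -0.008 and 0.008 m), for 0.1 s.
2. the retaining bar is closed behind the row (value of joint bar below 0.12 rad and y of tin_a in the frame of rail between -0.01 and 0.15 m and x of tin_a in the frame of rail between -0.008 and 0.008 m and y of tin_b in the frame of rail between -0.01 and 0.15 m and x of tin_b in the frame of rail between -0.008 and 0.008 m and y of tin_c in the frame of rail between -0.01 and 0.15 m and x of tin_c in the frame of rail between -0.008 and 0.008 m and y of tin_d in the frame of rail between -0.01 and 0.15 m and x of tin_d in the frame of rail between -0.008 and 0.008 m), for 0.2 s.
At the end, for the whole second after the job is handed in: All four tins stand upright and at rest in the channel, the row within 5 mm of fully home against the end stop, and the retaining bar is across the channel behind them, within 0.12 rad of fully closed (all of step 2 and z of each of tin_a, tin_b, tin_c, tin_d in the frame of rail below 0.01 m and angle between each of tin_a, tin_b, tin_c, tin_d's own z axis and vertical below 0.06 rad and linear speed of each of tin_a, tin_b, tin_c, tin_d below 0.01 m/s); the robot touches nothing.
It fails at once if a tin is lifted more than 15 mm or tipped more than 0.3 rad (z of any of tin_a, tin_b, tin_c, tin_d in the frame of rail above 0.021 m or angle between any of tin_a, tin_b, tin_c, tin_d's own z axis and vertical above 0.3 rad).
It fails at once if the row comes apart by more than 15 mm (horizontal distance between any of tin_b, tin_c, tin_d and tin_a above 0.1656 m or horizontal distance between any of tin_c, tin_d and tin_b above 0.1656 m or horizontal distance between tin_d and tin_c above 0.1656 m).
It fails at once if another thing on the counter is moved more than 20 mm or tipped over (distance of any of spare_tin, jar, bowl, mug, spatula from where it was at the start of the episode above 0.02 m or angle between any of spare_tin, jar, bowl, mug, spatula's own z axis and vertical above 0.5 rad).
It also fails if it takes over 51 s, if anything falls off the work surface, if the arm or the gripper's body presses on something with over 40 N, if the wrist force passes 120 N, or if a joint passes its speed limit or range.

### The arm

A 6-joint arm with a two-finger parallel gripper is mounted at the origin on the work surface. World frame = base frame: x ahead of the robot, y to its left, z up, the work surface at z = 0. Lengths are in mm, angles in rad, forces in N, time in s.
With the tool pointing down it reaches from about 275 to 850 mm from the base axis. Payload 19 kg.
Tool frame: the origin (TCP) lies where the fingers leave the gripper's body, on its centre line; the fingertips stand 73 mm ahead of it and the grasp point (between the pads) lies 54 mm ahead of it (env.grasp_offset is the distance from the TCP to the grasp point, in mm); z points along the fingers, y is the direction in which the jaws open and shut (so a half turn about z gives the same grasp; the last joint's range is limited). The gripper opens to 85 mm and grips with 20 to 120 N. Pads are 22 mm wide; open, the fingers measure 114 mm over their backs; the gripper's body (76 mm by 85 mm) begins 54 mm behind the grasp point. The pads swing forward as they close: fully open they stand 13 mm farther back than shut.
Start: joints at [1.012, 0.15, 1.437, -0, 1.554, -0.134], TCP at [236.984, 523.868, 303.867] pointing down, gripper open.
Joint ranges: [-2.8, 2.8], [-0.68, 2.1], [0.12, 2.68], [-1.39, 4.53], [0.16, 2.79], [-2.81, 2.81]. Speed limits (rad/s): [1.89, 1.89, 2.22, 3.01, 3.01, 3.01].

### API

Orientations are given as [roll, pitch, yaw] about the fixed x, y, z axes, in that order (R = Rz(yaw) Ry(pitch) Rx(roll)).
In Python, from plant import env gives the robot as it stands. The module is installed in compiled form; this text tells all that it offers.
- The arm moves only by the shell command python3 -m jog 'ROWS' [FORCE]. ROWS is JSON, a list of rows, each a list of 7 numbers: the gripper command: -1 is shut, 1 is fully open, values between are in proportion, then the shift along the tool's x, y, z in m, then the turn, a rotation vector about the tool's x, y, z in rad. A call has 1 to 10 rows; each row is the pose to reach, as a shift and turn from the pose commanded when the call began, along the tool's axes at that moment; what a row does not reach only later rows make up. A row lasts 1/10 s, in which the tool goes at most 50 mm and 8.59 degrees, less where a joint would pass 70% of its speed; a pose out of reach is approached as far as the arm can. A call with a gripper value outside its range is refused whole. The fingers move at their own pace and stop on an object; FORCE is the grip in N (left out, the last holds). Time passes only in rows, so rows that repeat a pose let the fingers close. It gives the time, the measured TCP pose, the force and the opening at its end, in the units of the state.
- env.observe(): the state, without advancing time (a new reading comes with each control period).
- env.grab_frame(name): name is "scene" or "top"; returns the picture (400x640x3 uint8, red, green, blue); there is no depth.
- env.get_calibration(name): a dict with "camera_matrix" (3x3 intrinsics, pixels), "origin" and "rotation" of the camera in the world. Camera axes: x right, y down, z forward; pixel columns grow to the right and rows downward; lengths in mm; the calibration is good to about 2 mm. A picture is of the moment at which its call begins. get_calibration takes no time and is no camera call.
- env.hand_in(): hands the job in, once; it reports no verdict.
The state is a dict: "t": time; "joint_positions": joint angles; "joint_vel": joint speeds; "joint_efforts": joint torques, N m; "eef_pos": TCP position; "orientation": TCP orientation; "contact_force": force on the tool from outside, world axes, zero at the start; "wrist_torque": the same for the moment, N m; "grip_width": finger opening in mm.
Only numpy, scipy, OpenCV 4.12 (cv2) and the standard library are available. Lean on these libraries where they do the work, as an engineer would, in place of code of your own. Each camera call takes 0.05 s, during which the arm holds its last target.

## Working session

There is one attempt and no reset: what is moved stays moved. The work goes in short steps, Python scripts to look and compute and a shell command to move; the robot and the scene stay as the last step left them, time stands still between calls to the robot, and variables do not carry over. Pictures are saved under pics/ and viewed, and the job is handed in when it is done.

```bash
mkdir -p pics
python3 - <<'E'
from plant import env
import cv2
for n in("scene","top"):
    f=env.grab_frame(n); cv2.imwrite(f"pics/{n}0.png",f[...,::-1]); print(n,env.get_calibration(n))
print(env.observe())
E
```

```text
scene {'camera_matrix': array([[382.1127719 ,   0.        , 318.43999626],
       [  0.        , 382.1127719 , 194.42865974],
       [  0.        ,   0.        ,   1.        ]]), 'origin': array([1146.70449683,  -96.63963764,  905.68839737]), 'rotation': array([-2.52798764e+00, -2.25596301e-03,  1.42068001e+00])}
top {'camera_matrix': array([[376.26435438,   0.        , 319.92078494],
       [  0.        , 376.26435438, 203.37855661],
       [  0.        ,   0.        ,   1.        ]]), 'origin': array([ 445.23838416,  -21.98143758, 1154.96149529]), 'rotation': array([-3.00859318,  0.01749359, -1.57886968])}
{'t': 0.1, 'joint_positions': array([ 1.01201424e+00,  1.50950318e-01,  1.43797611e+00,  3.49516728e-06,
        1.55381926e+00, -1.33987560e-01]), 'joint_vel': array([-1.70551484e-03, -1.22835684e-05, -8.36279059e-04,  1.76588501e-03,
        1.23962600e-03, -6.04590157e-04]), 'joint_efforts': array([ 6.68287263e-03, -7.14369750e+01, -5.71799719e+01, -2.09087079e-04,
        7.15602364e-03, -7.57963267e-05]), 'eef_pos': array([236.90640449, 523.76138525, 303.32308114]), 'orientation': array([-3.14045042e+00, -1.57493865e-04,  2.71679798e+00]), 'contact_force': array([ 0.31437583, -0.16202967,  0.11048982]), 'wrist_torque': array([0.01026412, 0.00637248, 0.03619891]), 'grip_width': 85.31158242347074}
```

View pics/scene0.png

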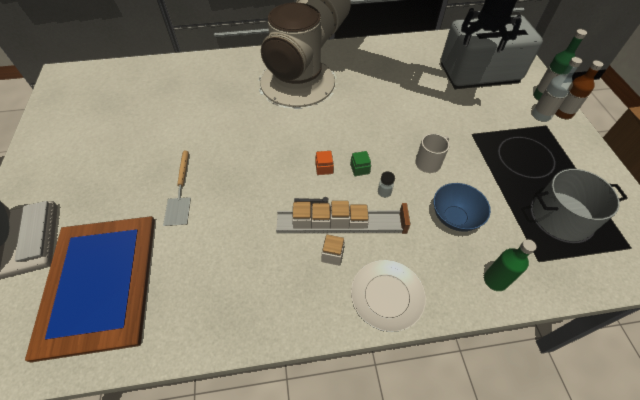

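View pics/top0.png

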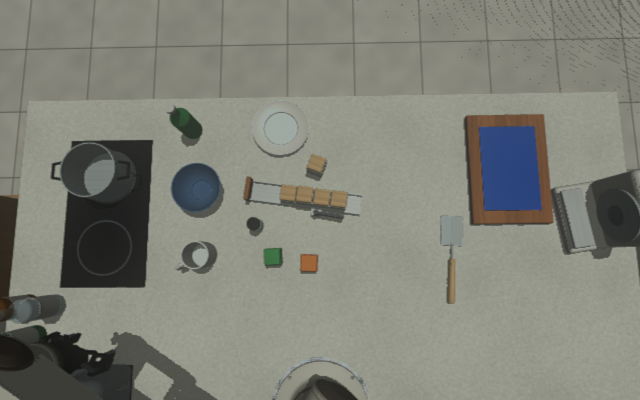

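```bash
cat > h.py <<'E'
import numpy as np, cv2
from scipy.spatial.transform import Rotation as R
from plant import env
def cal(n):
    c=env.get_calibration(n); return c["camera_matrix"],c["origin"],R.from_euler('xyz',c["rotation"]).as_matrix()
def p2w(n,u,v,z):
    K,o,r=cal(n); d=r@np.linalg.inv(K)@np.array([u,v,1.]); return o+d*(z-o[2])/d[2]
def w2p(n,p):
    K,o,r=cal(n); q=K@(r.T@(np.array(p,float)-o)); return q[:2]/q[2]
def crop(n,img,x,y,w,h,s,name):
    c=cv2.resize(img[y:y+h,x:x+w],None,fx=s,fy=s,interpolation=cv2.INTER_CUBIC)
    for i in range(0,w,10): cv2.line(c,(i*s,0),(i*s,6 if i%50 else 14),(0,0,255),1)
    for i in range(0,h,10): cv2.line(c,(0,i*s),(6 if i%50 else 14,i*s),(0,0,255),1)
    cv2.imwrite(name,c)
E
python3 - <<'E'
from h import *
print(w2p("top",[0,0,0]),w2p("scene",[0,0,0]))
crop("top",cv2.imread("pics/top0.png"),235,140,135,100,5,"pics/tc.png")
crop("scene",cv2.imread("pics/scene0.png"),265,140,160,120,5,"pics/sc.png")
E
```

```text
[320.55145285 409.43374612] [297.1784308   80.63330528]
```

View pics/tc.png

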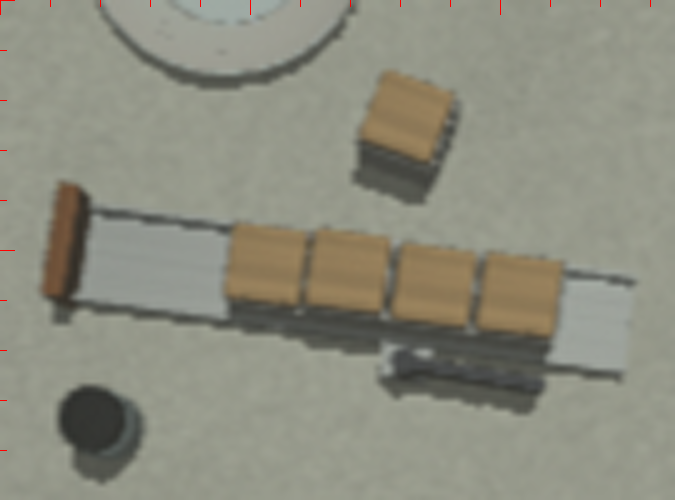

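View pics/sc.png

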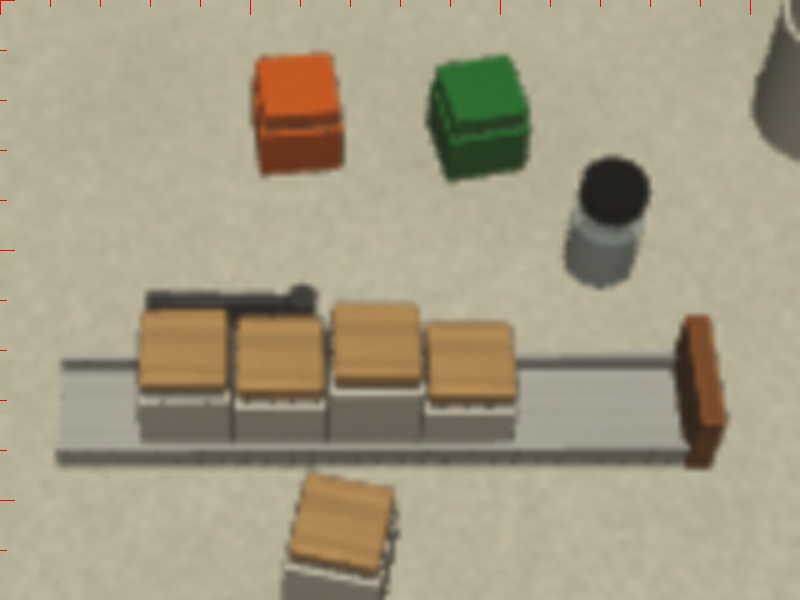

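```bash
cat > fit.py <<'E'
from h import *
from scipy.optimize import least_squares
def T(p,q): # rail->world (mm)
    x,y,a=p; c,s=np.cos(a),np.sin(a); q=np.array(q,float)
    return np.array([x+c*q[0]-s*q[1],y+s*q[0]+c*q[1],q[2]])
def inv(p,w):
    x,y,a=p; c,s=np.cos(a),np.sin(a); dx,dy=w[0]-x,w[1]-y
    return np.array([c*dx+s*dy,-s*dx+c*dy])
t=lambda u,v:("top",235+u/5,140+v/5); s=lambda u,v:("scene",265+u/5,140+v/5)
obs=[(t(635,281),(31,-170,18)),(t(622,379),(-31,-170,6)),(s(62,361),(-31,-170,18)),(s(57,452),(31,-170,18)),
 (s(57,464),(31,-170,0)),(t(88,190),(35,170,50)),(t(72,296),(-35,170,50)),(s(687,317),(-35,170,50)),(s(698,423),(35,170,50))]
def res(p): return np.concatenate([w2p(o[0],T(p,q))-o[1:] for o,q in obs])
r=least_squares(res,[480,20,0.0])
if __name__=="__main__":
    print(r.x,r.fun.reshape(-1,2).round(1))
    p=r.x; np.save("rail.npy",p)
    for n,x,y,w,h in(("top",235,140,135,100),("scene",265,140,160,120)):
        im=cv2.imread(f"pics/{n}0.png")[y:y+h,x:x+w]; im=cv2.resize(im,None,fx=5,fy=5,interpolation=cv2.INTER_CUBIC)
        def L(a,b,c):
            A=((w2p(n,T(p,a))-[x,y])*5).astype(int);B=((w2p(n,T(p,b))-[x,y])*5).astype(int);cv2.line(im,tuple(map(int,A)),tuple(map(int,B)),c,1)
        for X in(-31,-27,27,31): L((X,-170,18),(X,170,18),(0,0,255))
        L((-31,-170,18),(31,-170,18),(0,0,255))
        for a,b in(((-35,0),(-35,50)),((-35,50),(35,50)),((35,50),(35,0))): L((a[0],170,a[1]),(b[0],170,b[1]),(255,0,255))
        L((-45,-37,0),(-45,-37,49),(0,255,0))
        for ang in (1.5,1.6,1.7,1.8):
            L((-45,-37,49),(-45+85*np.cos(ang),-37-85*np.sin(ang),49),(255,255,0))
        cv2.imwrite(f"pics/ov_{n}.png",im)
    # row ends from lids, bar
E
python3 fit.py
```

```text
[ 6.18740274e+02  3.98576174e+01 -1.47313693e-01] [[ 0.3 -2. ]
 [-0.  -1.2]
 [-1.  -2.4]
 [-1.4 -1. ]
 [-0.8 -0.1]
 [-1.8 -2. ]
 [-2.4 -0.3]
 [-1.1 -1.4]
 [ 0.1 -0.2]]
```

View pics/ov_top.png

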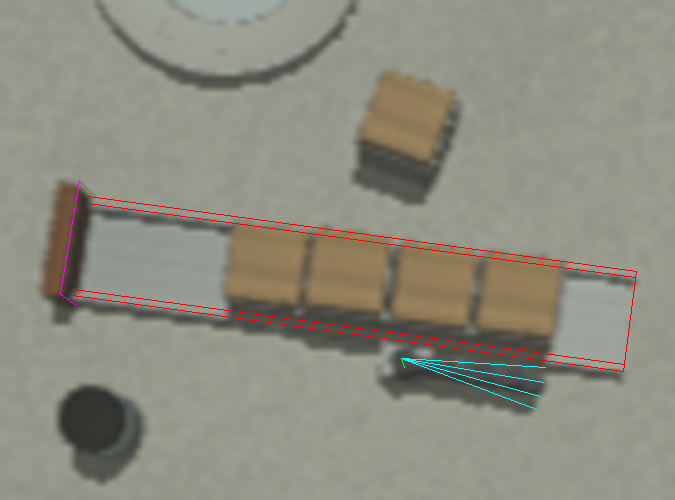

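View pics/ov_scene.png

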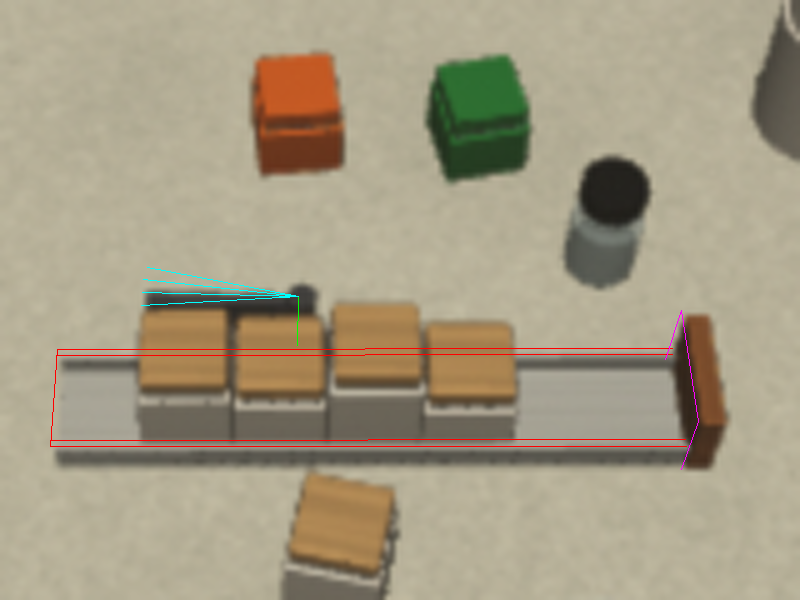

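```bash
cat >> fit.py <<'E'
def goto(q,ztip,yaw=None,roll=np.pi,tip=73,p=None):
    p=np.load("rail.npy") if p is None else p
    o=env.observe(); w=T(p,(q[0],q[1],ztip+tip)); yaw=p[2]+np.pi/2 if yaw is None else yaw
    R0=R.from_euler('xyz',o["orientation"]); R1=R.from_euler('xyz',[np.pi,0,yaw])
    print("target",w.round(1),"shift m",(R0.inv().apply(w-o["eef_pos"])/1000).round(4),"turn",(R0.inv()*R1).as_rotvec().round(3))
def tip():
    o=env.observe();p=np.load("rail.npy");Rt=R.from_euler('xyz',o["orientation"]).as_matrix()
    w=o["eef_pos"]+Rt@[0,0,73]
    c,s=np.cos(p[2]),np.sin(p[2]); F=o["contact_force"]
    print("t",round(o["t"],2),"tip rail",inv(p,w).round(1),"z",w[2].round(1),"yaw-rail",(o["orientation"][2]-p[2]).round(3),"F rail",np.round([c*F[0]+s*F[1],-s*F[0]+c*F[1],F[2]],1))
E
python3 -c "
from fit import *
goto((0,-150),120)"
```

```text
target [ 596.7 -108.5  193. ] shift m [-0.5884 -0.4277  0.1107] turn [-1.000e-03  1.000e-03  1.293e+00]
```

```bash
python3 -m jog '[[-1,-0.588,-0.428,0.05,0,0,1.293],[-1,-0.588,-0.428,0.05,0,0,1.293],[-1,-0.588,-0.428,0.05,0,0,1.293],[-1,-0.588,-0.428,0.05,0,0,1.293],[-1,-0.588,-0.428,0.05,0,0,1.293],[-1,-0.588,-0.428,0.05,0,0,1.293],[-1,-0.588,-0.428,0.05,0,0,1.293],[-1,-0.588,-0.428,0.05,0,0,1.293],[-1,-0.588,-0.428,0.05,0,0,1.293],[-1,-0.588,-0.428,0.05,0,0,1.293]]' 40
python3 -c "
from fit import *
goto((0,-150),120)"
```

```text
t: 1.1
eef_pos: [483.9, 88.1, 269.5]
orientation: [3.142, 0.0, 1.42]
contact_force: [1.2, 1.0, 0.1]
grip_width: 0.3
target [ 596.7 -108.5  193. ] shift m [-0.1774  0.1411  0.0765] turn [ 0.     0.    -0.004]
```

```bash
python3 -m jog '[[-1,-0.05,0.04,0.02,0,0,0],[-1,-0.1,0.08,0.04,0,0,0],[-1,-0.14,0.11,0.06,0,0,0],[-1,-0.177,0.141,0.077,0,0,0],[-1,-0.177,0.141,0.077,0,0,0],[-1,-0.177,0.141,0.077,0,0,0],[-1,-0.177,0.141,0.077,0,0,0]]'
python3 - <<'E'
from fit import *
tip()
for n in("scene","top"):
    f=env.grab_frame(n)[...,::-1]; cv2.imwrite(f"pics/{n}1.png",f)
    o=env.observe(); Rt=R.from_euler('xyz',o["orientation"]).as_matrix(); w=o["eef_pos"]+Rt@[0,0,73]; u=w2p(n,w); print(n,u,[w2p(n,o["eef_pos"]+Rt@[dx,0,73]) for dx in(-11,11)])
    x,y=int(u[0])-60,int(u[1])-50
    crop(n,f,x,y,120,100,6,f"pics/{n}1c.png"); print(x,y)
E
```

```text
t: 1.8
eef_pos: [596.8, -106.0, 191.7]
orientation: [-3.14, -0.0, 1.423]
contact_force: [0.3, 0.3, -0.1]
grip_width: 0.5
t 1.8 tip rail [  -0.4 -147.5] z 118.7 yaw-rail 1.57 F rail [ 0.2  0.3 -0.1]
scene [281.41190404 198.06205343] [array([277.00944783, 198.06740974]), array([285.81402558, 198.05669753])]
221 148
top [355.85105129 198.4060875 ] [array([359.78988117, 198.93746572]), array([351.91515645, 197.87510524])]
295 148
```

View pics/scene1c.png

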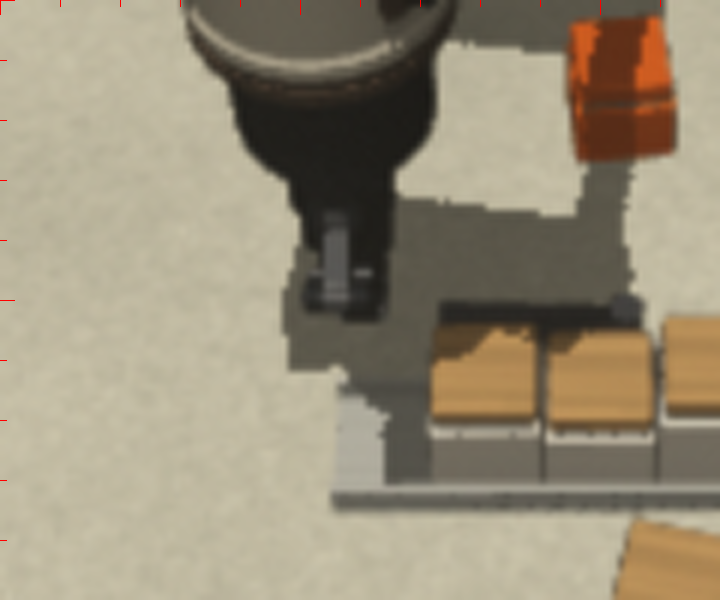

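View pics/top1c.png

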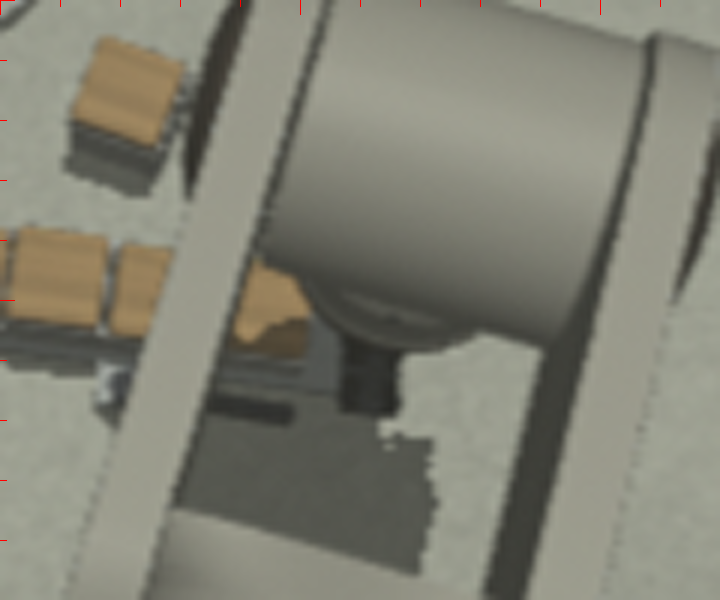

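Run:
```python
from fit import *
p=np.load("rail.npy")
P=lambda n,u,v,x0,y0,z:inv(p,p2w(n,x0+(u+.5)/5-.5,y0+(v+.5)/5-.5,z)).round(1)
print("last face far-bottom",P("scene",140,440,265,140,20), "front tin", P("scene",516,440,265,140,20))
print("rail end",P("scene",57,452,265,140,18),P("scene",62,361,265,140,18),P("top",635,281,235,140,18),P("top",622,376,235,140,18))
for h in(56,62,68,74): print(h,"lid",P("top",563,262,235,140,6+h),P("top",553,333,235,140,6+h),P("scene",143,310,265,140,6+h),P("scene",140,387,265,140,6+h))
print("bar",P("top",545,383,235,140,49),P("scene",147,300,265,140,49),"knob",P("top",402,360,235,140,49),P("scene",302,295,265,140,49))
n="scene";x,y=221,148
im=cv2.imread("pics/scene1.png")[y:y+100,x:x+120]; im=cv2.resize(im,None,fx=6,fy=6,interpolation=cv2.INTER_CUBIC)
im=np.clip(im.astype(float)*2.0,0,255).astype(np.uint8)
o=env.observe();Rt=R.from_euler('xyz',o["orientation"]).as_matrix()
def pt(q): return tuple(int(k) for k in ((w2p(n,o["eef_pos"]+Rt@np.array(q,float))-[x,y]+.5)*6-.5))
for hx,hy,z0,z1,c in((11,14.5,40,73,(0,0,255)),(38,42.5,-30,0,(0,255,0))):
    for z in(z0,z1):
        q=[pt((a*hx,b*hy,z)) for a,b in((1,1),(1,-1),(-1,-1),(-1,1))]
        cv2.polylines(im,[np.array(q)],True,c,1)
cv2.imwrite("pics/scene1ov.png",im)
```

```text
last face far-bottom [  26.8 -123.1] front tin [27.1 77.8]
rail end [  32.9 -167.2] [ -24.6 -168. ] [  25.8 -168.6] [ -33.1 -168. ]
56 lid [  24.  -122.2] [ -18.5 -121.8] [ -28.6 -121.3] [  19.6 -121.1]
62 lid [  23. -122.] [ -19.3 -121.6] [ -24.6 -120.8] [  23.3 -120.7]
68 lid [  21.9 -121.8] [ -20.1 -121.4] [ -20.5 -120.4] [  27.  -120.2]
74 lid [  20.9 -121.6] [ -20.9 -121.2] [ -16.4 -119.9] [  30.7 -119.8]
bar [ -46.9 -121.4] [ -44.  -120.3] knob [-45.  -35.9] [-47.2 -36.1]
```

View pics/scene1ov.png

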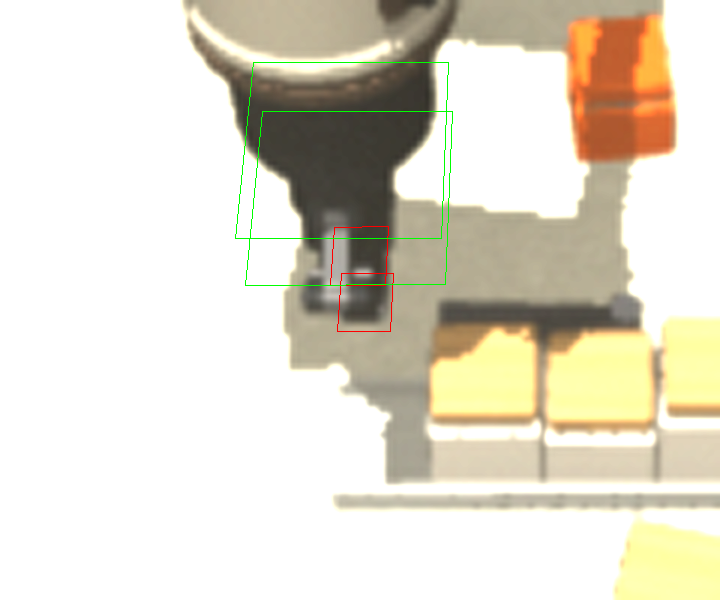

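```bash
python3 -m jog '[[-1,-0.002,0,0.035,0,0.05,0],[-1,-0.002,0,0.065,0,0.05,0],[-1,-0.002,0,0.085,0,0.05,0],[-1,-0.002,0,0.095,0,0.05,0],[-1,-0.002,0,0.095,0,0.05,0]]'
python3 - <<'E'
from fit import *
tip()
for n in("scene","top"):
    f=env.grab_frame(n)[...,::-1]; cv2.imwrite(f"pics/{n}2.png",f)
crop("scene",cv2.imread("pics/scene2.png"),240,140,120,100,6,"pics/scene2c.png")
E
```

```text
t: 2.4
eef_pos: [596.3, -106.7, 97.3]
orientation: [-3.141, -0.05, 1.425]
contact_force: [0.3, 0.3, -0.0]
grip_width: 0.2
t 2.4 tip rail [  -0.7 -144.6] z 24.4 yaw-rail 1.572 F rail [ 0.3  0.3 -0. ]
```

View pics/scene2c.png

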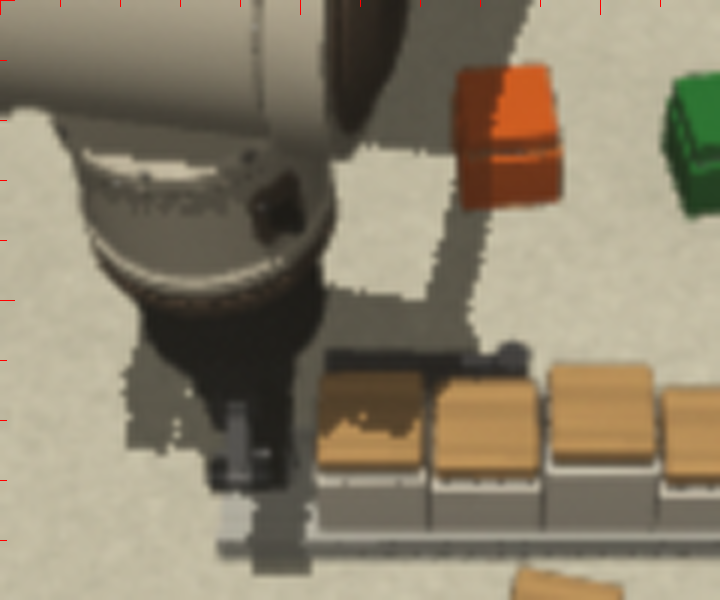

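Run:
```python
from fit import *
crop("top",cv2.imread("pics/top2.png"),290,140,120,100,6,"pics/top2c.png")
n="scene";x,y=240,140
im=cv2.imread("pics/scene2.png")[y:y+100,x:x+120]; im=cv2.resize(im,None,fx=6,fy=6,interpolation=cv2.INTER_CUBIC)
im=np.clip(im.astype(float)*2.0,0,255).astype(np.uint8)
o=env.observe();Rt=R.from_euler('xyz',o["orientation"]).as_matrix()
def pt(q): return tuple(int(k) for k in ((w2p(n,o["eef_pos"]+Rt@np.array(q,float))-[x,y]+.5)*6-.5))
for hx,hy,z0,z1,c in((11,14.5,40,73,(0,0,255)),(38,42.5,-30,0,(0,255,0))):
    for z in(z0,z1):
        q=[pt((a*hx,b*hy,z)) for a,b in((1,1),(1,-1),(-1,-1),(-1,1))]
        cv2.polylines(im,[np.array(q)],True,c,1)
cv2.imwrite("pics/scene2ov.png",im)
```

```text
(no output)
```

View pics/scene2ov.png

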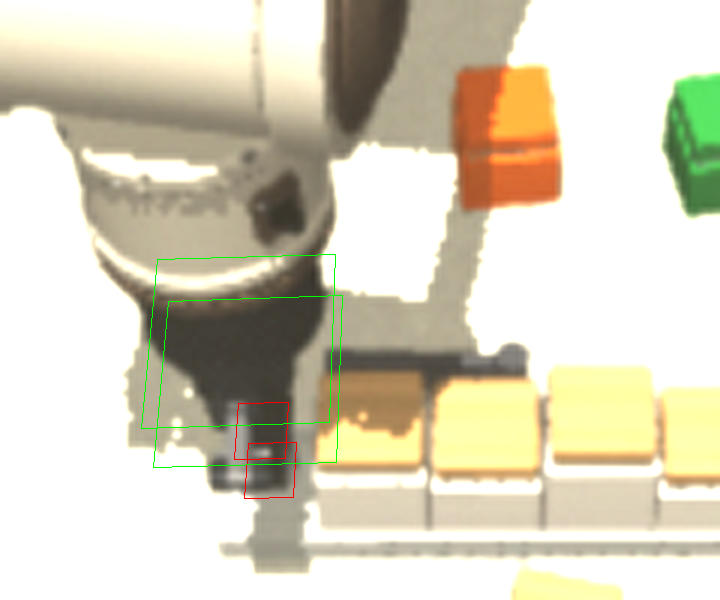

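View pics/top2c.png

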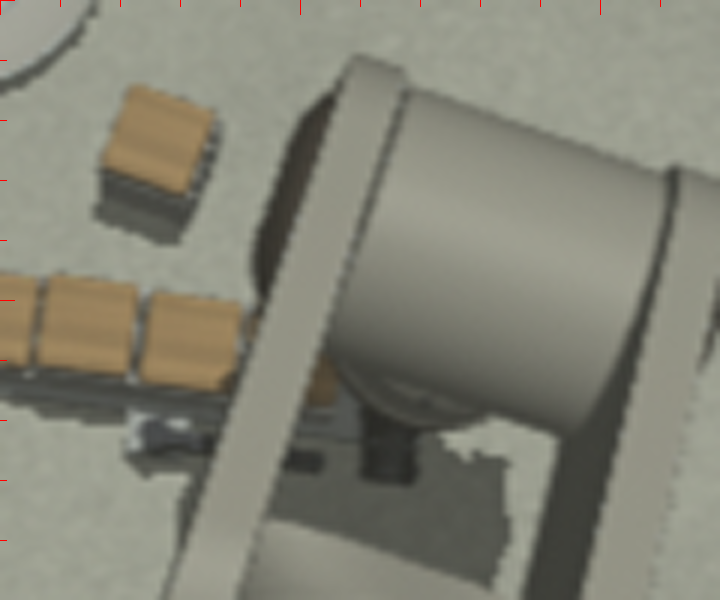

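Run:
```python
from fit import *
o=env.observe();Rt=R.from_euler('xyz',o["orientation"]).as_matrix()
for hy in(-42.5,-38,-14.5):
  for z in (0,30,60,73):
    print(hy,z,[((w2p("top",o["eef_pos"]+Rt@np.array([a,hy,z]))-[290,140]+.5)*6-.5).round() for a in(-11,11)])
# shadow? lids
p=np.load("rail.npy")
for X in(-31,-27,27,31): print(X,((w2p("top",T(p,(X,-60,18)))-[290,140]+.5)*6-.5).round())
```

```text
-42.5 0 [array([411., 451.]), array([365., 444.])]
-42.5 30 [array([403., 457.]), array([358., 450.])]
-42.5 60 [array([395., 462.]), array([351., 456.])]
-42.5 73 [array([392., 464.]), array([348., 458.])]
-38 0 [array([412., 441.]), array([366., 435.])]
-38 30 [array([404., 447.]), array([359., 441.])]
-38 60 [array([396., 453.]), array([352., 447.])]
-38 73 [array([393., 456.]), array([350., 449.])]
-14.5 0 [array([418., 392.]), array([372., 385.])]
-14.5 30 [array([410., 399.]), array([365., 393.])]
-14.5 60 [array([402., 407.]), array([358., 400.])]
-14.5 73 [array([399., 409.]), array([356., 403.])]
-31 [205. 418.]
-27 [206. 410.]
27 [221. 306.]
31 [222. 299.]
```

```bash
python3 -m jog '[[-1,0.003,0,0.002,0,0,0],[-1,0.006,0,0.002,0,0,0],[-1,0.009,0,0.002,0,0,0],[-1,0.012,0,0.002,0,0,0],[-1,0.015,0,0.002,0,0,0],[-1,0.018,0,0.002,0,0,0],[-1,0.021,0,0.002,0,0,0],[-1,0.024,0,0.003,0,0,0],[-1,0.027,0,0.003,0,0,0],[-1,0.03,0,0.003,0,0,0]]'
python3 -c "
from fit import *
tip()
f=env.grab_frame('scene')[...,::-1]; cv2.imwrite('pics/scene3.png',f); crop('scene',f,240,140,160,100,5,'pics/scene3c.png')"
```

```text
t: 3.5
eef_pos: [601.2, -77.7, 96.3]
orientation: [3.141, -0.05, 1.424]
contact_force: [-0.4, -4.8, -0.2]
grip_width: 0.3
t 3.5 tip rail [  -0.  -115.3] z 23.4 yaw-rail 1.571 F rail [ 0.3 -4.8 -0.2]
```

View pics/scene3c.png

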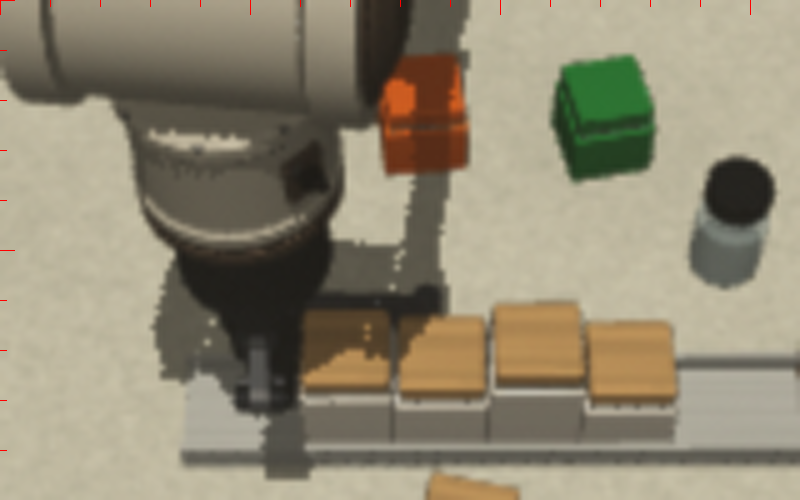

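```bash
python3 -m jog '[[-1,0.004,0,0,0,0,0],[-1,0.008,0,0,0,0,0],[-1,0.012,0,0.001,0,0,0],[-1,0.016,0,0.001,0,0,0],[-1,0.02,0,0.001,0,0,0],[-1,0.024,0,0.001,0,0,0],[-1,0.028,0,0.001,0,0,0],[-1,0.032,0,0.002,0,0,0],[-1,0.036,0,0.002,0,0,0],[-1,0.04,0,0.002,0,0,0]]'
python3 -c "
from fit import *
tip()"
python3 -m jog '[[-1,0.004,0,0,0,0,0],[-1,0.008,0,0,0,0,0],[-1,0.012,0,0.001,0,0,0],[-1,0.016,0,0.001,0,0,0],[-1,0.02,0,0.001,0,0,0],[-1,0.023,0,0.001,0,0,0],[-1,0.026,0,0.001,0,0,0]]'
python3 -c "
from fit import *
tip()
f=env.grab_frame('scene')[...,::-1]; cv2.imwrite('pics/scene4.png',f); crop('scene',f,270,140,160,100,5,'pics/scene4c.png')"
```

```text
t: 4.55
eef_pos: [607.0, -37.8, 96.1]
orientation: [-3.141, -0.05, 1.424]
contact_force: [-0.2, -4.4, -1.8]
grip_width: -0.0
t 4.55 tip rail [ -0.2 -74.9] z 23.2 yaw-rail 1.571 F rail [ 0.4 -4.4 -1.8]
t: 5.25
eef_pos: [610.8, -12.1, 96.3]
orientation: [-3.141, -0.05, 1.424]
contact_force: [-1.7, -2.8, -2.2]
grip_width: 0.2
t 5.25 tip rail [ -0.3 -48.9] z 23.4 yaw-rail 1.571 F rail [-1.3 -3.1 -2.2]
```

View pics/scene4c.png

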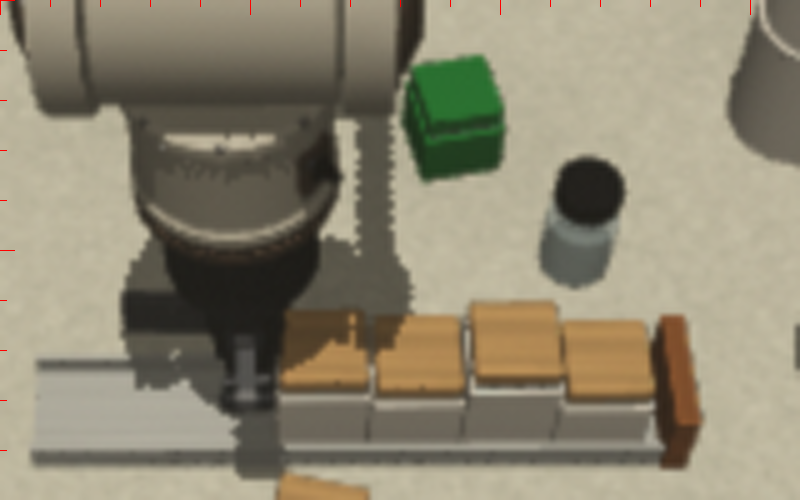

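```bash
python3 -m jog '[[-1,0.002,0,0,0,0,0],[-1,0.004,0,0,0,0,0],[-1,0.006,0,0,0,0,0]]'
python3 -m jog '[[-1,0.001,0,0,0,0,0],[-1,0.002,0,0,0,0,0]]'
python3 -c "
from fit import *
tip()
f=env.grab_frame('scene')[...,::-1]; cv2.imwrite('pics/scene5.png',f); crop('scene',f,300,180,115,60,7,'pics/scene5c.png')"
```

```text
t: 5.6
eef_pos: [611.7, -6.4, 96.7]
orientation: [-3.141, -0.05, 1.424]
contact_force: [-0.5, -4.3, -1.8]
grip_width: -0.4
t: 5.8
eef_pos: [612.0, -4.4, 96.8]
orientation: [-3.141, -0.05, 1.424]
contact_force: [-0.5, -4.5, -2.1]
grip_width: -0.4
t 5.8 tip rail [ -0.2 -41.2] z 23.9 yaw-rail 1.571 F rail [ 0.1 -4.5 -2.1]
```

View pics/scene5c.png

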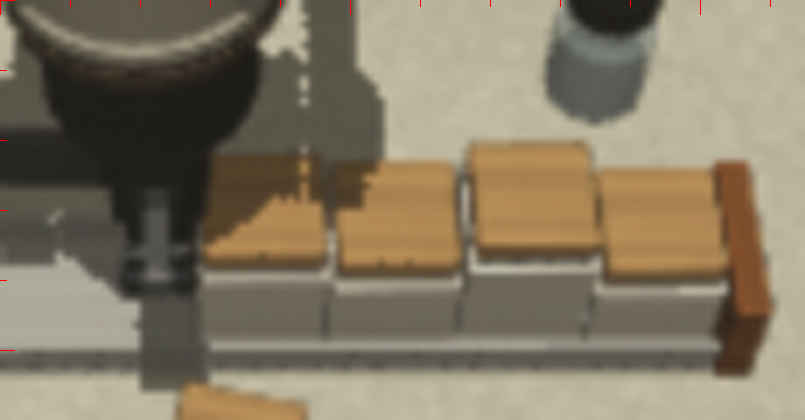

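Close; a few mm more, in small steps, until the force rises.

```bash
for i in 1; do python3 -m jog '[[-1,0.001,0,0,0,0,0],[-1,0.002,0,0,0,0,0],[-1,0.003,0,0,0,0,0]]'; done; python3 -m jog '[[-1,0.001,0,0,0,0,0],[-1,0.001,0,0,0,0,0]]'
python3 -c "
from fit import *
tip()"
```

```text
t: 6.15
eef_pos: [612.1, -2.8, 96.8]
orientation: [-3.141, -0.047, 1.424]
contact_force: [-5.6, -21.9, -3.8]
grip_width: 0.0
t: 6.35
eef_pos: [612.1, -2.7, 96.7]
orientation: [-3.141, -0.046, 1.423]
contact_force: [-6.4, -24.2, -2.7]
grip_width: -0.1
t 6.35 tip rail [ -0.4 -39.7] z 23.8 yaw-rail 1.571 F rail [ -2.8 -24.9  -2.7]
```

```bash
python3 -m jog '[[-1,-0.004,0,0,0,0,0],[-1,-0.02,0,0,0,-0.047,0],[-1,-0.04,0,0,0,-0.047,0],[-1,-0.04,0,-0.03,0,-0.047,0],[-1,-0.04,0,-0.06,0,-0.047,0],[-1,-0.04,0,-0.06,0,-0.047,0]]'
python3 - <<'E'
from fit import *
p=np.load("rail.npy"); d=T((0,0,p[2]),(0,1.3,0)); p[:2]+=d[:2]; np.save("rail.npy",p); print(p)
tip(); goto((-85,-105),85)
E
```

```text
t: 6.95
eef_pos: [607.8, -43.2, 159.3]
orientation: [3.135, -0.003, 1.424]
contact_force: [0.2, -0.3, -0.2]
grip_width: 0.1
[ 6.18931090e+02  4.11435370e+01 -1.47313693e-01]
t 6.95 tip rail [  1.8 -84.9] z 86.3 yaw-rail 1.571 F rail [ 0.3 -0.3 -0.2]
target [519.4 -50.2 158. ] shift m [-0.0199 -0.0864  0.0007] turn [ 0.006 -0.003  0.   ]
```

```bash
python3 -m jog '[[-1,-0.005,-0.02,0,0,0,0],[-1,-0.01,-0.05,0,0,0,0],[-1,-0.02,-0.087,0,0,0,0],[-1,-0.02,-0.087,0,0,0,0],[-1,-0.02,-0.087,0,0,0,0]]'
python3 - <<'E'
from fit import *
tip(); goto((-85,-105),27)
f=env.grab_frame('scene')[...,::-1]; cv2.imwrite('pics/scene6.png',f); crop('scene',f,270,140,160,120,5,'pics/scene6c.png')
f=env.grab_frame('top')[...,::-1]; cv2.imwrite('pics/top6.png',f); crop('top',f,235,140,135,120,5,'pics/top6c.png')
E
```

```text
t: 7.45
eef_pos: [517.2, -49.9, 155.3]
orientation: [3.14, -0.003, 1.423]
contact_force: [0.6, 0.6, 0.3]
grip_width: 0.2
t 7.45 tip rail [ -87.1 -104.8] z 82.3 yaw-rail 1.571 F rail [0.5 0.7 0.3]
target [519.4 -50.2 100. ] shift m [-0.0002  0.0021  0.0553] turn [ 0.001 -0.003 -0.   ]
```

View pics/scene6c.png

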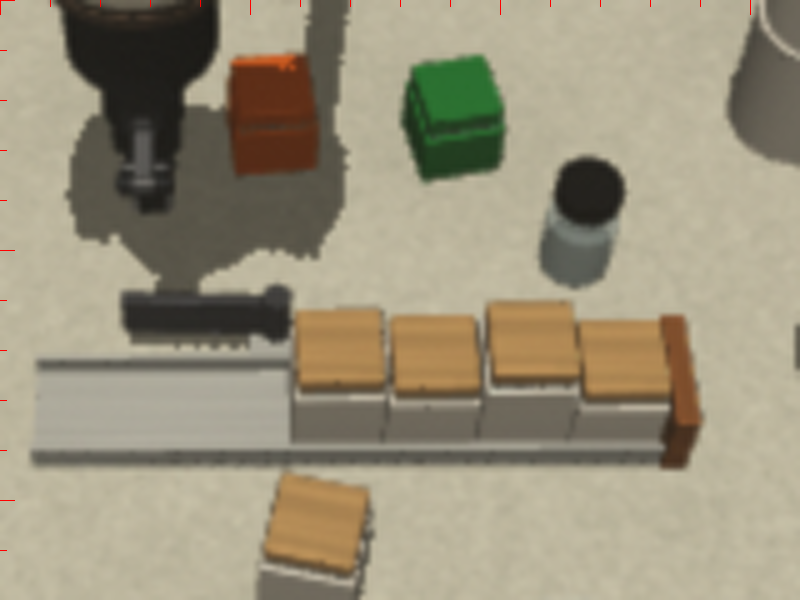

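View pics/top6c.png

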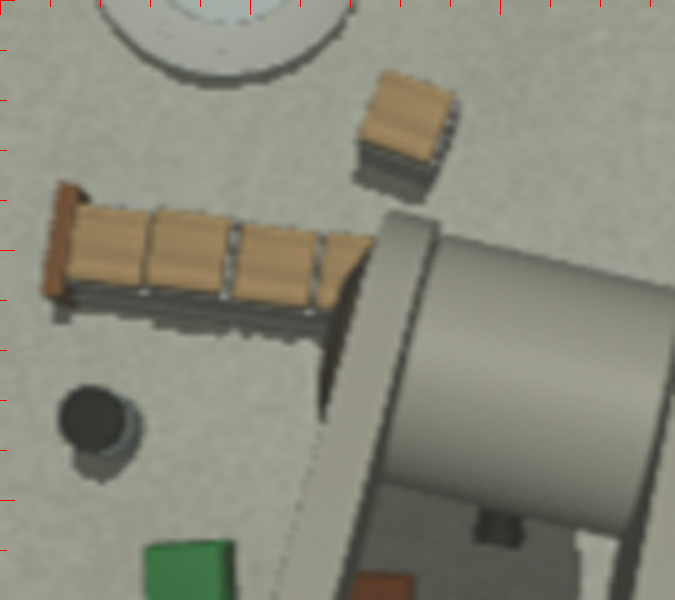

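```bash
python3 -m jog '[[-1,0,0,0.025,0,0,0],[-1,0,0,0.045,0,0,0],[-1,0,0,0.054,0,0,0],[-1,0,0,0.054,0,0,0]]'
python3 - <<'E'
from fit import *
tip()
for th in np.arange(1.65,-0.11,-0.1):
    u=np.array([np.cos(th),-np.sin(th)]); n=-np.array([np.sin(th),np.cos(th)])
    d=14.5*abs(n[0])+11*abs(n[1]); c=np.array([-45,-37])+64*u+(4+d)*n
    print(round(th,2),c.round(1))
E
```

```text
t: 7.95
eef_pos: [517.4, -49.7, 99.8]
orientation: [-3.14, -0.003, 1.424]
contact_force: [-0.5, -1.0, 0.5]
grip_width: -0.2
t 7.95 tip rail [ -87.3 -104.6] z 26.8 yaw-rail 1.571 F rail [-0.4 -1.1  0.5]
1.65 [-69.3 -99.3]
1.55 [ -62.4 -101.4]
1.45 [ -56.9 -102.9]
1.35 [ -51.  -103.9]
1.25 [ -45.  -104.4]
1.15 [ -38.7 -104.3]
1.05 [ -32.3 -103.5]
0.95 [ -25.8 -102. ]
0.85 [-19.4 -99.7]
0.75 [-13.1 -96.7]
0.65 [ -7.1 -92.9]
0.55 [ -1.4 -88.3]
0.45 [  3.8 -83. ]
0.35 [  8.5 -77.1]
0.25 [ 12.5 -70.5]
0.15 [ 15.7 -63.4]
0.05 [ 18.1 -55.9]
-0.05 [ 19.7 -49.5]
```

```bash
python3 -m jog '[[-1,0.001,0.01,0,0,0,0],[-1,0.002,0.02,0,0,0,0],[-1,0.002,0.025,0,0,0,0],[-1,0.002,0.03,0,0,0,0],[-1,0.001,0.036,0,0,0,0],[-1,0,0.042,0,0,0,0],[-1,0,0.048,0,0,0,0],[-1,0.001,0.055,0,0,0,0],[-1,0.003,0.061,0,0,0,0],[-1,0.005,0.068,0,0,0,0]]'
python3 - <<'E'
from fit import *
tip()
f=env.grab_frame('scene')[...,::-1]; cv2.imwrite('pics/scene7.png',f); crop('scene',f,270,140,160,120,5,'pics/scene7c.png')
E
```

```text
t: 8.95
eef_pos: [585.8, -54.8, 100.9]
orientation: [-3.141, -0.003, 1.424]
contact_force: [-1.0, -0.7, 0.3]
grip_width: -0.3
t 8.95 tip rail [-18.7 -99.6] z 27.9 yaw-rail 1.571 F rail [-0.9 -0.9  0.3]
```

View pics/scene7c.png

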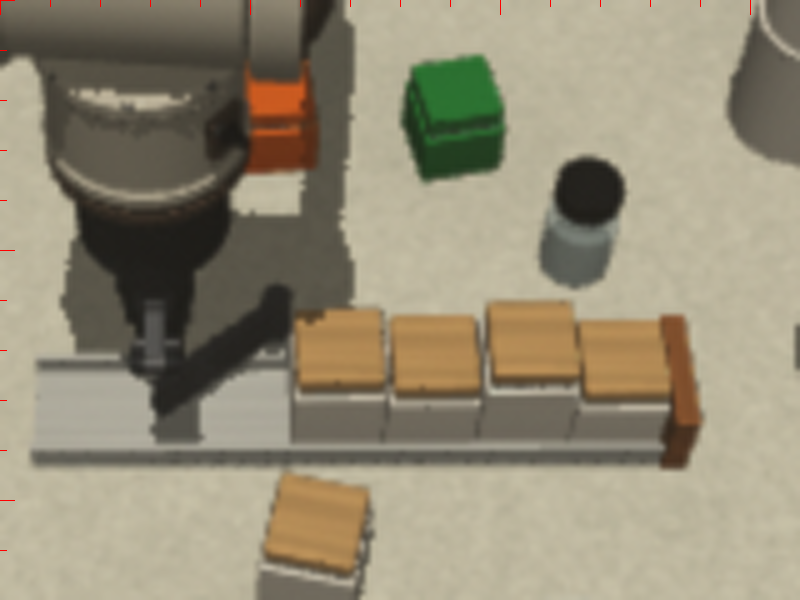

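```bash
python3 -m jog '[[-1,0.004,0.006,0,0,0,0],[-1,0.008,0.011,0,0,0,0],[-1,0.013,0.016,0,0,0,0],[-1,0.018,0.02,0,0,0,0],[-1,0.024,0.024,0,0,0,0],[-1,0.03,0.028,0,0,0,0],[-1,0.035,0.03,0,0,0,0],[-1,0.039,0.032,0,0,0,0]]'
python3 - <<'E'
from fit import *
tip()
f=env.grab_frame('scene')[...,::-1]; cv2.imwrite('pics/scene8.png',f); crop('scene',f,270,140,160,120,5,'pics/scene8c.png')
E
```

```text
t: 9.8
eef_pos: [622.9, -20.5, 101.0]
orientation: [-3.142, -0.003, 1.424]
contact_force: [-1.0, -0.9, -0.2]
grip_width: 0.5
t 9.8 tip rail [ 13.  -60.2] z 28.0 yaw-rail 1.571 F rail [-0.8 -1.  -0.2]
```

View pics/scene8c.png

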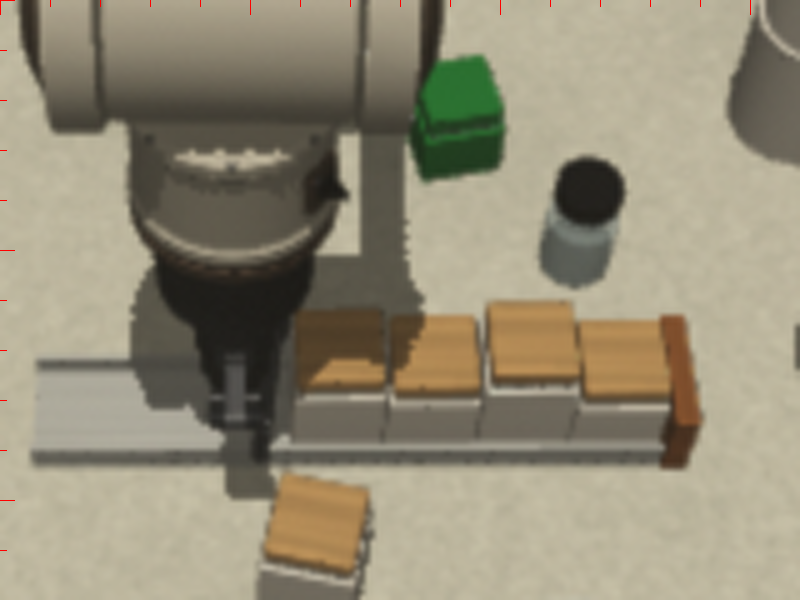

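Bar nearly closed (~0.1 rad, end at crop (262,450)). Press on in small steps until the force rises.

```bash
python3 -m jog '[[-1,0.003,0.001,0,0,0,0],[-1,0.005,0.001,0,0,0,0],[-1,0.007,0.001,0,0,0,0]]'
python3 -m jog '[[-1,0.001,0,0,0,0,0],[-1,0.002,0,0,0,0,0]]'
python3 -c "
from fit import *
tip()"
```

```text
t: 10.15
eef_pos: [624.7, -14.2, 101.1]
orientation: [3.141, -0.003, 1.424]
contact_force: [0.6, -0.7, 0.4]
grip_width: 0.1
t: 10.35
eef_pos: [624.9, -12.8, 101.1]
orientation: [3.141, -0.002, 1.424]
contact_force: [-0.8, -11.1, 0.0]
grip_width: -0.0
t 10.35 tip rail [ 13.9 -52.3] z 28.1 yaw-rail 1.571 F rail [  0.8 -11.1   0. ]
```

```bash
python3 -m jog '[[-1,0.001,0,0,0,0,0],[-1,0.001,0,0,0,0,0]]'
python3 -m jog '[[-1,-0.01,0,0,0,0,0],[-1,-0.04,0,0,0,0,0],[-1,-0.05,0,-0.04,0,0,0],[-1,-0.08,-0.03,-0.08,0,0,0],[-1,-0.12,-0.06,-0.12,0,0,0],[-1,-0.16,-0.1,-0.12,0,0,0],[-1,-0.2,-0.13,-0.12,0,0,0],[-1,-0.23,-0.15,-0.12,0,0,0],[-1,-0.25,-0.15,-0.12,0,0,0],[-1,-0.25,-0.15,-0.12,0,0,0]]'
python3 - <<'E'
from fit import *
tip()
f=env.grab_frame('scene')[...,::-1]; cv2.imwrite('pics/scene9.png',f); crop('scene',f,270,140,160,120,5,'pics/scene9c.png')
f=env.grab_frame('top')[...,::-1]; cv2.imwrite('pics/top9.png',f); crop('top',f,235,140,135,120,5,'pics/top9c.png')
E
```

```text
t: 10.55
eef_pos: [625.0, -12.6, 101.1]
orientation: [-3.142, -0.001, 1.423]
contact_force: [-1.7, -13.7, 0.9]
grip_width: 0.2
t: 11.55
eef_pos: [438.4, -239.7, 220.7]
orientation: [3.141, -0.002, 1.42]
contact_force: [-0.2, 0.1, 0.0]
grip_width: -0.2
t 11.55 tip rail [-137.3 -304.2] z 147.7 yaw-rail 1.568 F rail [-0.3  0.   0. ]
```

View pics/scene9c.png

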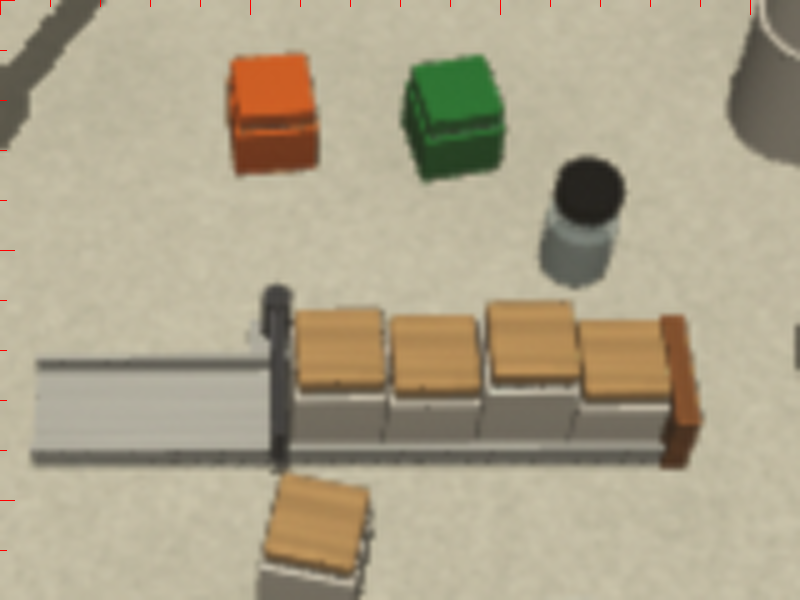

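View pics/top9c.png

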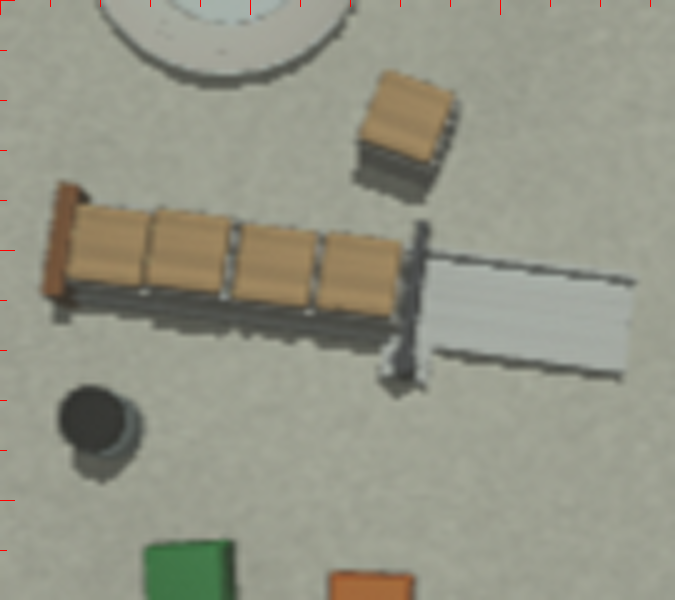

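```bash
python3 -m jog '[[-1,0,0,0,0,0,0],[-1,0,0,0,0,0,0],[-1,0,0,0,0,0,0]]'; python3 -c "
from plant import env
env.hand_in()"
```

```text
t: 11.95
eef_pos: [440.4, -236.3, 220.2]
orientation: [-3.141, -0.003, 1.425]
contact_force: [-0.7, 0.2, -0.4]
grip_width: -0.5
the job is handed in; nothing more can be done
```

I pushed the four tins along the rail as one row until they met the end stop, then swung the retaining bar shut behind them with the closed fingertips. I handed in at t ≈ 12 s; no verdict is reported.

- **Row home:** the push force rose from about 4.5 N to 25 N at the stop. The last pictures show the row tight, upright and touching the stop.
- **Bar closed:** it met its limit at about 11–14 N. In both views it stands square across the channel behind the last tin.
- **Everything else:** the spare tin, jar and orange and green blocks look unmoved in the last pictures. I did not re-check the bowl, mug and spatula, but the arm did not work near them. After retreating, the robot touched nothing.

**Disagreement between cameras:** the two views put the rail up to about 8 mm apart across its width. I did not resolve this. I relied on contact forces and pictures for both end positions instead. Along the rail, the contact position agreed with the pictures to about 1.3 mm.

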